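# Tip the tall sample bar and shut the scale's draught cover

## Robot

A 6-joint arm with a two-finger parallel gripper is mounted at the origin on the work surface. World frame = base frame: x ahead of the robot, y to its left, z up, the work surface at z = 0. Lengths are in m, angles in rad, forces in N, time in s.
With the tool pointing down it reaches from about 0.425 to 0.95 m from the base axis. Payload 14.7 kg.
Tool frame: the origin (TCP) lies at the very end of the fingers, on their centre line; the grasp point (between the pads) lies 19 mm behind it; z points along the fingers, y is the line along which they close (so a half turn about z gives the same grasp; the last joint's range is limited). The gripper opens to 85 mm and grips with 20 to 120 N. Pads are 22 mm wide; open, the fingers measure 114 mm over their backs; the gripper's body (76 mm by 85 mm) begins 54 mm behind the grasp point. The pads swing forward as they close: fully open they stand 13 mm farther back than shut.
Start: joints at [1.088, 0.48, 1.596, -0, 1.065, -0.047], TCP at [0.274, 0.589, 0.231] pointing down, gripper open.
Joint ranges: [-2.75, 2.75], [-0.82, 2.05], [0.23, 2.67], [-1.56, 4.7], [0.09, 2.69], [-2.92, 2.92]. Speed limits (rad/s): [1.89, 1.89, 2.39, 3.01, 3.01, 3.01].

## Interface

Orientations are given as a 3x3 rotation matrix whose columns are the frame's x, y, z axes.
In Python, from plant import monitor, read_camera, camera_model, order gives the robot as it stands. The module is installed in compiled form; this text tells all that it offers.
- The arm moves only by the shell command python3 -m inch 'ROWS' [OPENING]. ROWS is JSON, a list of rows, each a list of 2 entries, a list of its own where there are three numbers: the shift along the tool's x, y, z in cm, then the turn about the tool's z in rad. In form: [[[x, y, z], spin], ...]. A call has 1 to 5 rows; each row is the pose to reach, as a shift and turn from the pose commanded when the call began, along the tool's axes at that moment; what a row does not reach only later rows make up. A row lasts 1/12 s, in which the tool goes at most 41.7 mm and 7.16 degrees, less where a joint would pass 70% of its speed; a pose out of reach is approached as far as the arm can. A call with a gripper value outside its range is refused whole. OPENING is the opening, from 0 (shut) to 1 (fully open), set as the call begins (- or left out, the last holds). The fingers move at their own pace and stop on an object; the grip force is fixed at half the most. Time passes only in rows, so rows that repeat a pose let the fingers close. It gives the time, the measured TCP pose, the force, the opening and the grip force at its end, in the units of the state.
- monitor.get_obs(): the state, without advancing time (a new reading comes with each control period).
- read_camera(name): name is "scene" or "side" or "wrist"; returns the picture (420x560x3 uint8, blue, green, red); there is no depth.
- camera_model(name): a dict with "K" (3x3 intrinsics, pixels), "origin" and "attitude" of the camera in the world. Camera axes: x right, y down, z forward; pixel columns grow to the right and rows downward; lengths in m; the calibration is good to about 2 mm. The wrist camera is an equidistant fisheye: a pixel r from the principal point sees the ray r / f radians off the axis. A picture is of the moment at which its call begins: read the wrist's pose just before it. camera_model takes no time and is no camera call; for the wrist camera it gives the pose at the moment of the call.
- order.hand_in(): hands the job in; it is judged then, once.
The state is a dict: "time": time; "q": joint angles; "dq": joint speeds; "tau": joint torques, N m; "tcp_pos": TCP position; "eef_rot": TCP orientation; "ft_force": force on the tool from outside, world axes, zero at the start; "wrist_torque": the same for the moment, N m; "width": opening from 0.0 (shut) to 1.0 (fully open); "grasp_force": force on a finger pad.
Only numpy, scipy, OpenCV 4.12 (cv2) and the standard library are available. Lean on these libraries where they do the work, as an engineer would, in place of code of your own. Each camera call takes 0.05 s, during which the arm holds its last target. There are 200 camera calls.

## Task

The square steel bar standing on end in the weighing well of the counting scale is too tall for the cover: push it over so that it lies flat on the pan while the cover is still open, then push the cover fully shut over it, and last press the large round key on the scale down and let it come up again. Do it all by pushing with the fingertips: do not pick the bar up, keep the short round sleeve beside it standing on the pan, and do not press the small key or disturb anything else.

Things in the scene. Friction and masses are not known exactly. Their poses are not given: they have to be found in the camera images.
- scale: Fixed counting scale, cream, 260 x 330 mm, 50 mm high. Origin: on the bench under the centre of its well; axes as the world's but for yaw. Well: open-topped, inside 220 (x) by 190 mm (y), centred; steel pan 55 mm above the bench; grey walls 5 mm thick, tops 100 mm above the bench. A shoulder 50 mm high at y = -100 to -220 mm carries two keys and a bolt.
- bar: Square dark steel bar 26 x 26 x 100 mm, 0.4 to 0.65 kg, loose, standing on end on the pan, near the -x or +x end of the well, sides within 0.2 rad of the scale's axes. The sleeve is near the other end, on the other side in y, so the bar has room to fall along the scale's x to the well's middle, past the sleeve. Origin: centre of the end it stands on; z runs along its length.
- bar_mid (a point): Centre of the steel bar, 50 mm along its z from its origin.
- sleeve: Short round dark steel sleeve, outside diameter 32 mm, bore 18 mm, 32 mm tall, standing on the pan; it fits under the cover and is to stay standing. Origin: centre of its underside; z along its axis, up.
- lid (a joint): Angle (rad) of the scale's draught cover: 0 = fully shut, flat on the well's walls; 1.57 = upright; starts open at 1.62 to 1.8; stop at 1.9. The hinge is stiff, so the cover stays where it is left; pushing at its free edge takes about 1 to 4 N all the way down.
- lid_hinge (a point): Middle of the cover's hinge line, along the scale's x on the well's left (+y) wall, at scale y = +100 mm, 101 mm above the bench. The cover: aluminium frame 236 mm along the hinge, 205 mm from hinge to free edge, 7 mm thick, strips 22 mm wide round a clear pane. Open, it stands on the well's +y side; it shuts by swinging to the scale's -y and down.
- lid_edge (a point): Middle of the cover's free edge, on its outer face (the face that is on top when shut and faces the scale's +y when upright), 205 mm from the hinge line.
- key (a joint): Travel (m) of the large round key: 0 = up, 0.006 = fully down; spring-loaded, about 4.5 N to push fully down, comes up by itself.
- key_top (a point): Centre of the top of the large round grey key (32 mm across), on the scale's right (-y) shoulder at scale x = -25 mm, y = -160 mm; its top is 72 mm above the bench; pressed straight down.
- small_key (a joint): Travel (m) of the small round key (16 mm across), on the same shoulder at scale x = -95 mm, y = -160 mm, top 71 mm above the bench; 0 = up, 0.005 = fully down. Not to be pressed.
- bolt_up: Steel hex bolt standing on its head on the rubber patch of the scale's right shoulder, scale x about +75 mm; head 35 mm across corners and 12 mm high, shank 18 mm thick, 60 mm tall overall. Origin: centre of its underside. To be left alone.
- carton: Open cardboard tray 120 x 90 x 50 mm, loose on the bench; origin: centre of its underside. To be left alone.
- jar: Jar with a white cap, 60 mm across, 85 mm tall; origin: centre of its underside. To be left alone.
- tape: Paper tape roll lying flat, 90 mm across, 24 mm high; origin: centre of its underside. To be left alone.
- gauge_block: Flat dark steel block 90 x 45 x 30 mm; origin: centre of its underside. To be left alone.
- screwdriver: Screwdriver lying on the bench; to be left alone.
There are look-alikes about, which are no part of the job. Leave any purple or yellow look-alike of the bar alone.

How it is judged:
On the way, in this order (a step that is already met when the one before it is completed fails the run):
1. the bar lies flat on the pan while the cover is still open (above 1.2 rad) (angle between bar's own z axis and vertical between 1.45 and 1.69 rad and height (world z) of bar_mid between 0.055 and 0.08 m and x of bar_mid in the frame of scale between -0.11 and 0.11 m and y of bar_mid in the frame of scale between -0.095 and 0.095 m and value of joint lid above 1.2 rad), for 0.2 s.
2. the cover is fully shut (value of joint lid below 0.05 rad and angle between bar's own z axis and vertical between 1.45 and 1.69 rad and height (world z) of bar_mid between 0.055 and 0.08 m and x of bar_mid in the frame of scale between -0.11 and 0.11 m and y of bar_mid in the frame of scale between -0.095 and 0.095 m), for 0.2 s.
3. the large key is pressed down with the cover shut (value of joint key above 0.0045 m and value of joint lid below 0.05 rad), for 0.1 s.
At the end, for the whole second after the job is handed in: The bar lies flat on the pan (within 0.12 rad of level) inside the well and at rest, the cover is shut to within 0.05 rad, both keys are up, and the sleeve and the bolt on the shoulder stand upright (within 0.15 rad) (all of step 2 and value of joint each of key, small_key below 0.0015 m and angle between each of sleeve, bolt_up's own z axis and vertical below 0.15 rad and height (world z) of sleeve below 0.062 m and linear speed of bar below 0.02 m/s); the robot touches nothing.
It fails at once if the bar is lifted or carried (its middle more than 75 mm, or its foot more than 45 mm, above the pan) (height (world z) of bar_mid above 0.13 m or height (world z) of bar above 0.1 m).
It fails at once if the sleeve is knocked over or lifted (angle between sleeve's own z axis and vertical above 0.6 rad or height (world z) of sleeve above 0.075 m).
It fails at once if the small key is pressed (value of joint small_key above 0.003 m).
It fails at once if another thing is moved by more than 30 mm or the bolt on the shoulder is tipped (distance of any of bolt_up, carton, jar, tape, gauge_block, screwdriver from where it was at the start of the episode above 0.03 m or angle between bolt_up's own z axis and vertical above 0.5 rad).
It also fails if it takes over 59 s, if anything falls off the work surface, if the arm or the gripper's body presses on something with over 40 N, if the wrist force passes 120 N, or if a joint passes its speed limit or range.

## Working session

There is one attempt and no reset: what is moved stays moved. The work goes in short steps, Python scripts to look and compute and a shell command to move; the robot and the scene stay as the last step left them, time stands still between calls to the robot, and variables do not carry over. Pictures are saved under pics/ and viewed, at most 10 in all, crops included, and the job is handed in when it is done.

```bash
mkdir -p pics; python3 - <<'E'
from plant import monitor, read_camera, camera_model
import cv2,numpy as np
o=monitor.get_obs();print(o['time'],o['tcp_pos'],o['eef_rot'],o['width'])
for n in('scene','side'):
    im=read_camera(n);cv2.imwrite(f'pics/{n}0.png',im);c=camera_model(n);print(n,c)
E
```

```text
0.0 [0.27417469 0.58889656 0.23066858] [[-9.06522032e-01  4.22158109e-01 -5.79249568e-04]
 [ 4.22158499e-01  9.06521429e-01 -1.04941756e-03]
 [ 8.20820136e-05 -1.19585527e-03 -9.99999282e-01]] 0.9990734838230224
scene {'K': array([[418.64471624,   0.        , 273.66822078],
       [  0.        , 418.64471624, 208.60485338],
       [  0.        ,   0.        ,   1.        ]]), 'origin': array([ 1.30725851, -0.3311082 ,  0.75729017]), 'attitude': array([[ 0.40721916,  0.58297132, -0.70307681],
       [ 0.91324704, -0.24949636,  0.32207359],
       [ 0.01234456, -0.77323736, -0.63399653]])}
side {'K': array([[392.518421  ,   0.        , 275.47097748],
       [  0.        , 392.518421  , 206.03187436],
       [  0.        ,   0.        ,   1.        ]]), 'origin': array([ 0.05499905, -0.88278685,  0.91546773]), 'attitude': array([[ 0.86864239, -0.31097246,  0.38568967],
       [-0.49540859, -0.55389657,  0.66915538],
       [ 0.00554329, -0.77233071, -0.63519647]])}
```

View pics/scene0.png

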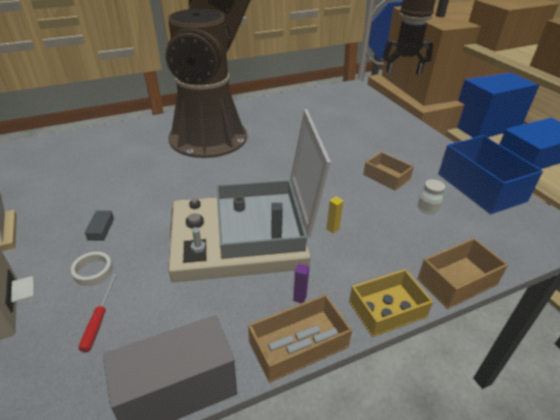

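View pics/side0.png

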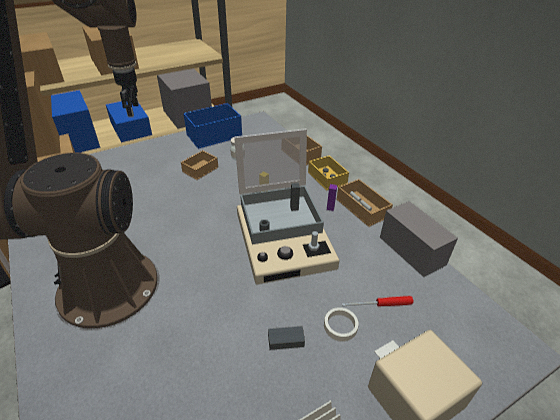

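The scene view shows the scale at (240,225). The dark bar is at (277,220), near its +x end, and the sleeve is at (239,204). The large key is at (195,221), the small key at (195,204) and the bolt at (198,245). Look-alikes are yellow at (335,214) and purple at (301,283), both outside the well. In the side view the bar is at (295,197), the sleeve at (264,225) and the keys at (285,253) and (262,257). The only bar in the well is the dark one, so it fits the description. I'll confirm it in an enlarged crop.

```bash
python3 - <<'E'
import cv2,numpy as np
a=cv2.imread('pics/scene0.png')[105:285,160:350];b=cv2.imread('pics/side0.png')[120:290,220:350]
a=cv2.resize(a,None,fx=3,fy=3,interpolation=cv2.INTER_CUBIC)[:540,:,:]
cv2.imwrite('pics/c1.png',a)
b=cv2.resize(b,None,fx=3.5,fy=3.5,interpolation=cv2.INTER_CUBIC);cv2.imwrite('pics/c2.png',b)
E
```

```text
(no output)
```

View pics/c1.png

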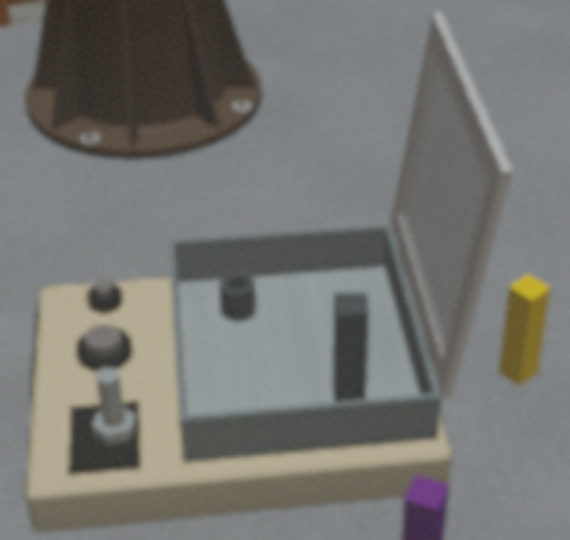

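View pics/c2.png

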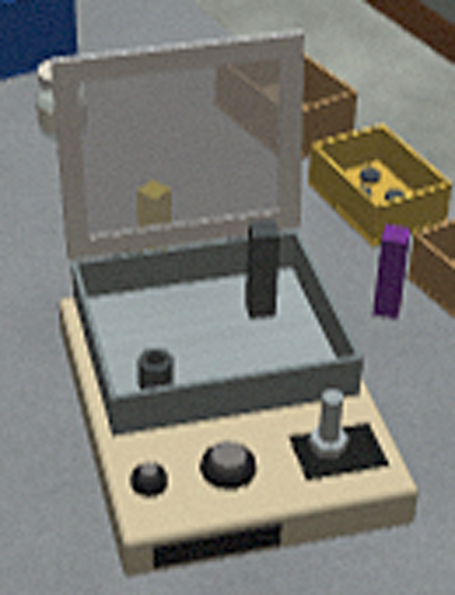

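The crops confirm the dark bar in the well, with its top at c1 (350,302) and c2 (263,231). The sleeve is near the -x/-y end, and the yellow and purple bars stand outside. Now I'll work out the metric positions.

```bash
cat > h.py <<'E'
import numpy as np
from plant import camera_model
from scipy.optimize import least_squares
def ray(n,p):
    c=camera_model(n);d=c['attitude']@np.linalg.solve(c['K'],[p[0],p[1],1.]);return c['origin'],d/np.linalg.norm(d)
def plane(n,p,z):
    o,d=ray(n,p);return o+d*(z-o[2])/d[2]
def tri(a,b):
    A=np.zeros((3,3));B=np.zeros(3);R=[ray('scene',a),ray('side',b)]
    for o,d in R:
        P=np.eye(3)-np.outer(d,d);A+=P;B+=P@o
    x=np.linalg.solve(A,B);return x,max(np.linalg.norm((np.eye(3)-np.outer(d,d))@(x-o)) for o,d in R)
s=lambda x,y:(x/3+160,y/3+105)
t=lambda x,y:(x/3.5+220,y/3.5+120)
E
python3 - <<'E'
from h import *
np.set_printoptions(precision=4,suppress=True)
obs=[('scene',s(40,287),.05,(-.13,-.22)),('scene',s(28,497),.05,(.13,-.22)),('scene',s(448,452),.05,(.13,.11)),
('side',t(122,543),.05,(-.13,-.22)),('side',t(413,492),.05,(.13,-.22)),('side',t(62,300),.05,(-.13,.11)),
('scene',s(105,340),.072,(-.025,-.16)),('side',t(228,457),.072,(-.025,-.16)),
('scene',s(104,289),.071,(-.095,-.16)),('side',t(150,469),.071,(-.095,-.16)),
('scene',s(175,243),.1,(-.115,-.1)),('scene',s(388,230),.1,(-.115,.1))]
W=np.array([plane(n,p,z)[:2] for n,p,z,_ in obs]);L=np.array([o[3] for o in obs])
R=lambda a:np.array([[np.cos(a),-np.sin(a)],[np.sin(a),np.cos(a)]])
f=lambda v:(L@R(v[2]).T+v[:2]-W).ravel()
r=least_squares(f,[.6,0,0],loss='soft_l1',f_scale=.003);print(r.x);print(f(r.x).reshape(-1,2))
S=lambda p:R(r.x[2]).T@(p[:2]-r.x[:2])
for n,a,b,z in[('bartop',s(350,302),t(263,231),.155),('sleeve',s(238,283),t(156,356),.087),('lidA',s(437,14),t(55,60),.3),('lidB',s(508,170),t(303,36),.3),('bolt',s(108,373),t(332,396),.11)]:
    x,e=tri(a,b);print(n,x,e,S(x),S(plane('scene',a,z)),S(plane('side',b,z)))
for n,p in[('scene',s(349,397)),('side',t(261,316))]: print('barfoot near',S(plane(n,p,.055)))
for k in[s(334,293),s(367,293),s(366,310),s(335,310)]:print(S(plane('scene',k,.155)))
E
```

```text
[ 0.5648 -0.0359 -0.2774]
[[-0.0051 -0.0034]
 [-0.0019 -0.006 ]
 [ 0.0051  0.0001]
 [ 0.0045  0.0005]
 [ 0.0135  0.0008]
 [ 0.0029  0.0109]
 [-0.0079 -0.0033]
 [ 0.0081  0.0065]
 [-0.0071 -0.0024]
 [ 0.0046  0.0046]
 [-0.0078 -0.0072]
 [-0.0089  0.0037]]
bartop [ 0.6282 -0.014   0.1493] 0.0023493859042591934 [0.055  0.0384] [0.0591 0.039 ] [0.053  0.0276]
sleeve [ 0.491  -0.0565  0.0836] 0.0008876500595258747 [-0.0653 -0.04  ] [-0.0621 -0.0396] [-0.0659 -0.045 ]
lidA [0.4887 0.1239 0.3006] 0.001593958813774723 [-0.117   0.1328] [-0.1213  0.1345] [-0.1167  0.1308]
lidB [0.7112 0.0603 0.2984] 0.0039642645381491115 [0.1144 0.1326] [0.111  0.1354] [0.113  0.1223]
bolt [ 0.5857 -0.1974  0.1067] 0.001750617000798294 [ 0.0643 -0.1497] [ 0.0661 -0.1482] [ 0.0635 -0.155 ]
barfoot near [0.0585 0.04  ]
barfoot near [0.0537 0.0235]
[0.0466 0.0284]
[0.0498 0.0536]
[0.0701 0.0496]
[0.0672 0.0263]
```

```bash
python3 -m inch '[[[0,0,-4],-0.08],[[0,0,-8],-0.16],[[0,0,-12],-0.16],[[0,0,-14],-0.16],[[0,0,-14],-0.16]]' 0
python3 -m inch '[[[-3,-2.6,0],0],[[-6,-5.2,0],0],[[-9,-7.8,0],0],[[-12,-10.4,0],0],[[-15,-13,0],0]]'
python3 -m inch '[[[-3,-2.6,0],0],[[-6,-5.2,0],0],[[-9,-7.8,0],0],[[-12,-10.4,0],0],[[-15,-13,0],0]]'
python3 -m inch '[[[-3,-2.6,0],0],[[-6,-5.2,0],0],[[-9,-7.8,0],0],[[-12,-10.4,0],0],[[-15,-13,0],0]]'
python3 -m inch '[[[-3,-3,0],0],[[-6,-6,0],0],[[-8,-8,0],0],[[-10,-9.6,0],0],[[-10,-9.6,0],0]]'
python3 - <<'E'
from plant import monitor, read_camera, camera_model
import cv2,json
o=monitor.get_obs();print(o['time'],o['tcp_pos'],o['eef_rot'],o['ft_force'])
c=camera_model('wrist');im=read_camera('wrist');cv2.imwrite('pics/w1.png',im);print(c)
json.dump({k:v.tolist() for k,v in c.items() if hasattr(v,'tolist')},open('w1.json','w'))
E
```

```text
time: 0.52
tcp_pos: [0.2752, 0.5909, 0.3768]
eef_rot: [[-0.962, 0.272, 0.004], [0.272, 0.962, 0.007], [-0.002, 0.007, -1.0]]
ft_force: [1.1, -0.1, -0.3]
width: 0.301
grasp_force: 0.0
time: 0.93
tcp_pos: [0.3836, 0.4215, 0.3707]
eef_rot: [[-0.962, 0.272, -0.001], [0.272, 0.962, -0.001], [0.0, -0.001, -1.0]]
ft_force: [0.9, -0.0, 0.5]
width: -0.0
grasp_force: 0.0
time: 1.35
tcp_pos: [0.4927, 0.2555, 0.3709]
eef_rot: [[-0.962, 0.272, -0.001], [0.272, 0.962, -0.0], [0.001, -0.0, -1.0]]
ft_force: [0.6, 0.7, 0.1]
width: -0.004
grasp_force: 0.0
time: 1.77
tcp_pos: [0.6016, 0.0895, 0.3707]
eef_rot: [[-0.962, 0.272, -0.001], [0.272, 0.962, -0.0], [0.001, -0.0, -1.0]]
ft_force: [1.2, 0.6, 0.8]
width: 0.003
grasp_force: 0.0
time: 2.18
tcp_pos: [0.6729, -0.0325, 0.3698]
eef_rot: [[-0.961, 0.275, -0.001], [0.275, 0.961, -0.001], [0.001, -0.001, -1.0]]
ft_force: [-1.2, 0.2, 0.7]
width: -0.005
grasp_force: 0.0
2.1833 [ 0.67294343 -0.03253369  0.36975036] [[-9.61316646e-01  2.75444132e-01 -9.14439390e-04]
 [ 2.75445067e-01  9.61316144e-01 -1.13449992e-03]
 [ 5.66574002e-04 -1.34249148e-03 -9.99998938e-01]] [-1.18017755  0.24171621  0.66373844]
{'K': array([[325.1922621 ,   0.        , 280.54121091],
       [  0.        , 325.1922621 , 209.637584  ],
       [  0.        ,   0.        ,   1.        ]]), 'origin': array([ 0.59835634, -0.01217736,  0.51240562]), 'attitude': array([[ 0.27576841,  0.91646055,  0.28991696],
       [ 0.96122126, -0.26219092, -0.08549629],
       [-0.00234039,  0.30225152, -0.95322534]])}
```

View pics/w1.png

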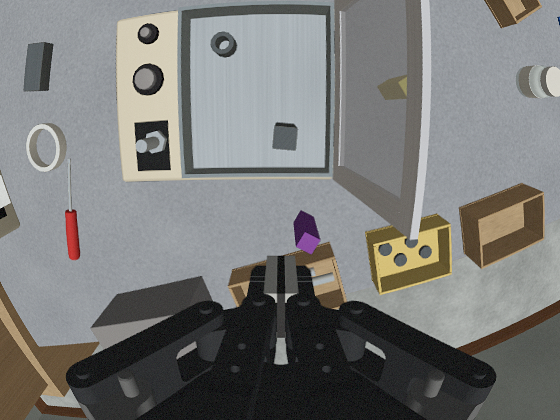

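The wrist view shows the bar's top at (285,136), the sleeve at (223,44), the large key at (148,78), the small key at (148,32), the bolt at (150,143), and the shut fingertips at (281,262). The cover's outer edge runs down x≈425. I'll use these to refine the poses.

```bash
cat >> h.py <<'E'
import json
def wplane(p,z,f='w1.json'):
    c={k:np.array(v) for k,v in json.load(open(f)).items()};K=c['K']
    u=np.array([p[0]-K[0,2],p[1]-K[1,2]])/K[0,0];r=np.linalg.norm(u)
    d=c['attitude']@np.r_[u/r*np.sin(r),np.cos(r)];o=c['origin'];return o+d*(z-o[2])/d[2]
R=lambda a:np.array([[np.cos(a),-np.sin(a)],[np.sin(a),np.cos(a)]])
E
python3 - <<'E'
from h import *
import cv2
np.set_printoptions(precision=4,suppress=True)
im=cv2.imread('pics/w1.png');g=cv2.cvtColor(im,cv2.COLOR_BGR2GRAY)
def blob(x0,y0,x1,y1,th):
    m=(g[y0:y1,x0:x1]<th).astype(np.uint8);n,l,st,c=cv2.connectedComponentsWithStats(m);i=1+np.argmax(st[1:,4])
    k,_=cv2.findContours((l==i).astype(np.uint8),0,2);r=cv2.minAreaRect(k[0]+np.array([x0,y0]));return r
print(g[130:140,262:310:4]); rb=blob(255,105,315,165,115);rs=blob(200,25,245,65,115);print(rb,rs)
rk=blob(128,55,170,100,110);rq=blob(133,15,163,48,110);print(rk,rq)
# scale from deck corners and wall corners
obs=[((118,21),.05,(-.13,-.22)),((124,181),.05,(.13,-.22)),((333,177),.1,(.115,.1)),((183,180),.1,(.115,-.1)),((179,11),.1,(-.115,-.1)),((148,77),.072,(-.025,-.16)),((149,31),.071,(-.095,-.16))]
W=np.array([wplane(p,z)[:2] for p,z,_ in obs]);L=np.array([o[2] for o in obs])
f=lambda v:(L@R(v[2]).T+v[:2]-W).ravel()
r=least_squares(f,[.56,-.03,-.27],loss='soft_l1',f_scale=.003);v=r.x;print(v);print(f(v).reshape(-1,2))
S=lambda p:R(v[2]).T@(p[:2]-v[:2])
print('bar',S(wplane(rb[0],.155)),[S(wplane(p,.155)) for p in cv2.boxPoints(rb)])
print('sleeve',S(wplane(rs[0],.087)));print('lid',S(wplane((430,5),.304)),S(wplane((414,238),.304)))
print('tcp',S(np.array([.67294,-.03253])), S(wplane((281,262),.37)))
E
```

```text
[[174 173 175  96  96  95  98  95  93 183 176 177]
 [173 174 176  99  94  96  93 100  95 183 179 177]
 [177 174 175  95  93  97  92  96  95 183 178 179]
 [176 174 176  93  92  96  92  94  93 184 178 178]
 [179 175 176  91  94  92  96  92 101 183 178 177]
 [177 175 176  90  97  95  94  92  98 183 176 180]
 [176 175 178  93  94  96  97  98  95 183 177 178]
 [176 175 178  91  97  91  94  92  96 180 176 178]
 [175 176 176  88  95  94  92  94  95 182 178 178]
 [176 176 179  91  97  93  93  99  96 184 176 180]]
((284.651611328125, 135.83197021484375), (22.996078491210938, 26.16482925415039), 5.19442892074585) ((223.63113403320312, 43.942626953125), (26.247562408447266, 23.1746768951416), 39.80556869506836)
((148.0, 78.5), (30.0, 31.0), 0.0) ((148.0, 33.0), (20.0, 20.0), 0.0)
[ 0.5646 -0.033  -0.2845]
[[-0.003   0.0009]
 [ 0.0021 -0.0027]
 [ 0.0033  0.0018]
 [-0.0011  0.0018]
 [-0.0031  0.0043]
 [ 0.0016 -0.0032]
 [-0.0001 -0.003 ]]
bar [0.0552 0.0333] [array([0.0686, 0.0195]), array([0.0398, 0.022 ]), array([0.0419, 0.047 ]), array([0.0708, 0.0447])]
sleeve [-0.0626 -0.0455]
lid [-0.0538  0.1302] [0.114  0.1276]
tcp [0.1039 0.0309] [0.0986 0.0298]
```

```bash
python3 -m inch '[[[0,0,4],0],[[0,0,8],0],[[0,0,12],0],[[0,0,16],0],[[0,0,19],0]]'
python3 -m inch '[[[0,0.2,2],0],[[0,0.2,4],0],[[0,0.2,4.5],0],[[0,0.2,4.5],0]]'
python3 -m inch '[[[0.5,0,0],0],[[1,0,0],0],[[1.5,0,0],0],[[2,0,0],0],[[2,0,0],0]]'
python3 -m inch '[[[0.3,0,0],0],[[0.6,0,0],0],[[0.9,0,0],0],[[1.2,0,0],0],[[1.5,0,0],0]]'
python3 -m inch '[[[0.3,0,0],0],[[0.6,0,0],0],[[0.9,0,0],0],[[1.2,0,0],0],[[1.5,0,0],0]]'
python3 - <<'E'
from plant import read_camera
import cv2
a=read_camera('scene')[130:270,200:330];b=read_camera('side')[120:260,220:350]
cv2.imwrite('pics/p2.png',cv2.resize(cv2.hconcat([a,b]),None,fx=3,fy=3))
E
```

```text
time: 2.65
tcp_pos: [0.6692, -0.0271, 0.1778]
eef_rot: [[-0.962, 0.272, -0.003], [0.272, 0.962, 0.0], [0.003, -0.0, -1.0]]
ft_force: [-0.2, -0.2, -0.8]
width: -0.001
grasp_force: 0.0
time: 2.98
tcp_pos: [0.6703, -0.0255, 0.1347]
eef_rot: [[-0.962, 0.272, -0.003], [0.272, 0.962, 0.0], [0.003, -0.001, -1.0]]
ft_force: [0.5, 0.1, -0.2]
width: 0.003
grasp_force: 0.0
time: 3.4
tcp_pos: [0.6517, -0.0205, 0.1372]
eef_rot: [[-0.962, 0.272, 0.001], [0.272, 0.962, -0.0], [-0.001, 0.0, -1.0]]
ft_force: [0.6, 0.6, -1.0]
width: 0.001
grasp_force: 0.4
time: 3.82
tcp_pos: [0.6377, -0.0166, 0.1362]
eef_rot: [[-0.962, 0.272, -0.0], [0.272, 0.962, 0.0], [0.0, -0.0, -1.0]]
ft_force: [-0.3, -0.8, -0.7]
width: 0.002
grasp_force: 0.1
time: 4.23
tcp_pos: [0.6233, -0.0125, 0.1363]
eef_rot: [[-0.962, 0.272, -0.0], [0.272, 0.962, -0.0], [0.0, -0.0, -1.0]]
ft_force: [0.1, 0.0, 0.5]
width: 0.003
grasp_force: 0.0
```

View pics/p2.png

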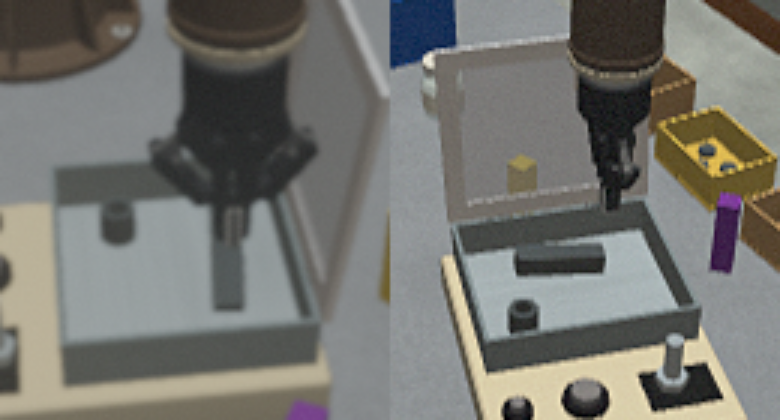

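The bar lies flat and the sleeve stands. In the side half the bar is at (560,260) and the sleeve at (523,315). The cover is still open. Next I go up and round behind the cover.

```bash
python3 -m inch '[[[-0.5,0,-4],0],[[-0.5,0,-8],0],[[-0.5,0,-12],0],[[-0.5,0,-16],0],[[-0.5,0,-20],0]]' | head -2
python3 -m inch '[[[0,0,-4],0],[[2,4,-4],0],[[4,8,-4],0],[[5.5,12,-4],0],[[5.5,15.5,-4],0]]' | head -2
python3 -m inch '[[[0,0.5,3],0],[[0,0.5,6],0],[[0,0.5,9],0],[[0,0.5,9.5],0],[[0,0.5,9.5],0]]'
python3 -m inch '[[[0,-0.6,0],0],[[0,-1.2,0],0],[[0,-1.8,0],0],[[0,-2.2,0],0],[[0,-2.6,0],0]]' | head -4
python3 -m inch '[[[0,-0.4,0],0],[[0,-0.8,0],0],[[0,-1.2,0],0],[[0,-1.4,0],0],[[0,-1.4,0],0]]' | head -4
python3 - <<'E'
from plant import read_camera
import cv2
a=read_camera('scene')[90:270,200:350];b=read_camera('side')[80:260,200:350]
cv2.imwrite('pics/p3.png',cv2.resize(cv2.hconcat([a,b]),None,fx=2.6,fy=2.6))
E
```

```text
time: 4.75
tcp_pos: [0.6282, -0.014, 0.3384]
time: 5.17
tcp_pos: [0.6161, 0.1516, 0.3773]
time: 5.58
tcp_pos: [0.6181, 0.1547, 0.2797]
eef_rot: [[-0.962, 0.272, -0.004], [0.272, 0.962, -0.001], [0.003, -0.002, -1.0]]
ft_force: [-0.1, -0.6, 0.2]
width: -0.004
grasp_force: 0.0
time: 6.0
tcp_pos: [0.6123, 0.1291, 0.2824]
eef_rot: [[-0.962, 0.273, 0.002], [0.273, 0.962, 0.0], [-0.001, 0.001, -1.0]]
ft_force: [-0.1, 0.1, -0.8]
time: 6.42
tcp_pos: [0.6081, 0.116, 0.2813]
eef_rot: [[-0.962, 0.273, -0.0], [0.273, 0.962, -0.0], [0.0, -0.0, -1.0]]
ft_force: [-0.4, -0.3, 0.6]
```

View pics/p3.png

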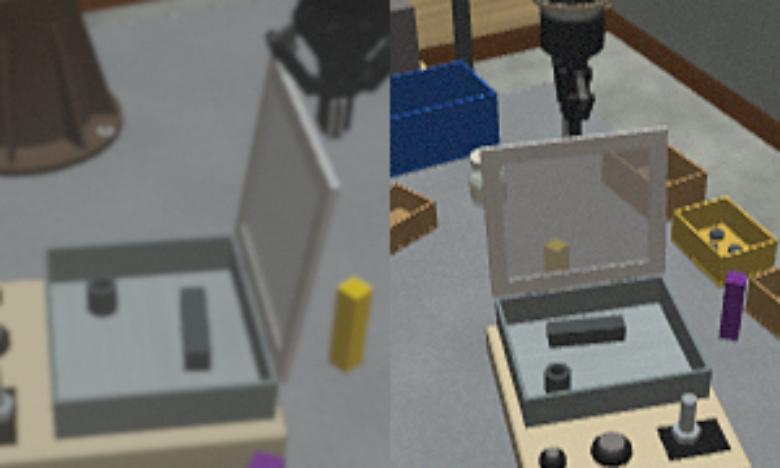

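```bash
python3 -m inch '[[[0,-1,-0.4],0],[[0,-1.9,-0.8],0],[[0,-2.8,-1],0],[[0,-3.7,-1],0]]' | sed -n '2p;4p'
python3 -m inch '[[[0,-1.6,0.1],0],[[0,-3.2,0.2],0],[[0,-5.1,0.6],0],[[0,-6.9,1.0],0]]' | sed -n '2p;4p'
python3 -m inch '[[[0,-1.7,0.7],0],[[0,-3.4,1.6],0],[[0,-5,2.6],0],[[0,-6.5,3.8],0],[[0,-6.5,3.8],0]]'| sed -n '1,2p;4p'
python3 - <<'E'
from plant import read_camera
import cv2
a=read_camera('scene')[90:270,200:350];b=read_camera('side')[80:260,200:350]
cv2.imwrite('pics/p4.png',cv2.resize(cv2.hconcat([a,b]),None,fx=2.6,fy=2.6))
E
```

```text
tcp_pos: [0.5981, 0.0799, 0.2921]
ft_force: [0.8, 2.5, 1.4]
tcp_pos: [0.5791, 0.013, 0.2816]
ft_force: [1.0, 1.3, -0.9]
time: 7.6
tcp_pos: [0.5597, -0.0508, 0.2416]
ft_force: [0.1, 0.6, 0.6]
```

View pics/p4.png

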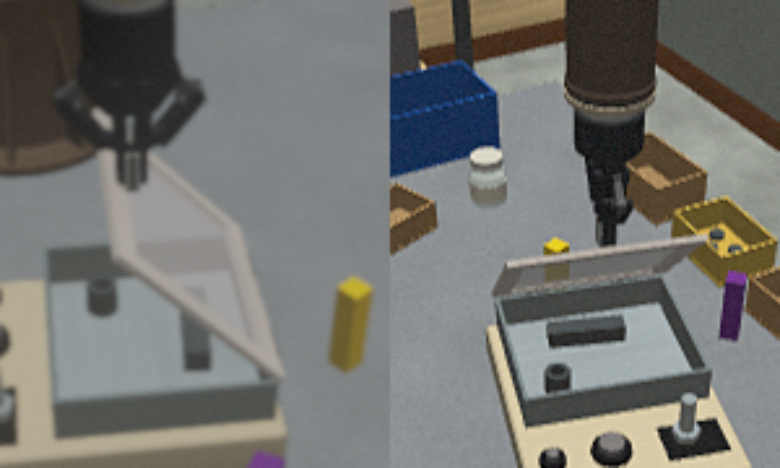

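The picture shows the cover half shut with the tips on its free-edge strip. The bar and sleeve haven't moved, so I continue round the arc.

```bash
python3 -m inch '[[[0,-1.3,1.3],0],[[0,-2.5,2.8],0],[[0,-3.6,4.4],0],[[0,-4.5,6.1],0]]' | sed -n '2p;4p'
python3 -m inch '[[[0,-0.6,1.7],0],[[0,-1.2,3.5],0],[[0,-1.6,5.2],0],[[0,-1.7,6.2],0],[[0,-1.7,6.2],0]]' | sed -n '2p;4p'
python3 -m inch '[[[0,0,0.3],0],[[0,0,0.6],0],[[0,0,0.9],0],[[0,0,0.9],0]]'| sed -n '1,2p;4p'
```

```text
tcp_pos: [0.5503, -0.0916, 0.183]
ft_force: [0.6, -0.2, 2.0]
tcp_pos: [0.5442, -0.1074, 0.1191]
ft_force: [-0.4, 0.8, -0.4]
time: 8.78
tcp_pos: [0.5451, -0.1076, 0.1115]
ft_force: [-0.3, 0.7, 0.4]
```

```bash
for i in 1; do python3 -m inch '[[[0,0,0.2],0],[[0,0,0.3],0],[[0,0,0.3],0]]'| sed -n '2p;4p'
python3 -m inch '[[[0,0,0.2],0],[[0,0,0.3],0],[[0,0,0.3],0]]'| sed -n '2p;4p'; done
```

```text
tcp_pos: [0.5449, -0.1078, 0.1083]
ft_force: [-0.3, 0.3, 0.6]
tcp_pos: [0.545, -0.1078, 0.1063]
ft_force: [-4.8, 1.7, 22.0]
```

```bash
python3 -m inch '[[[0,0,-2],0],[[0,0,-4],0],[[1.4,-3.5,-4],0],[[2.8,-7,-4],0],[[2.8,-8.3,-4],0]]' | sed -n '2p;4p'
python3 -m inch '[[[0,0,2],0],[[0,0,4],0],[[0,0,5.5],0],[[0,0,6.2],0],[[0,0,6.2],0]]' | sed -n '2p;4p'
python3 - <<'E'
from plant import read_camera
import cv2
a=read_camera('scene')[130:270,150:320];b=read_camera('side')[140:280,210:350]
cv2.imwrite('pics/p5.png',cv2.resize(cv2.hconcat([a,b]),None,fx=2.5,fy=2.5))
E
```

```text
tcp_pos: [0.4922, -0.1817, 0.1454]
ft_force: [1.2, 0.6, -0.6]
tcp_pos: [0.4944, -0.1797, 0.0819]
ft_force: [-0.4, -0.0, 0.0]
```

View pics/p5.png

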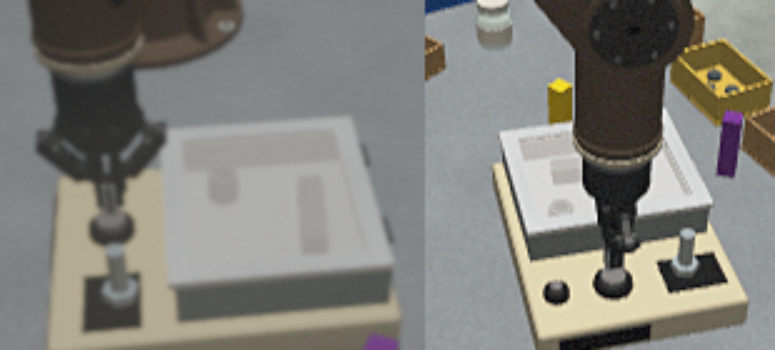

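The cover is shut flat, and the bar and sleeve show through the pane. The tips are over the large key, at (112,225) in the scene half. Pressing now.

```bash
python3 -m inch '[[[0,0,0.5],0],[[0,0,0.9],0],[[0,0,1.2],0],[[0,0,1.2],0]]' | sed -n '2p;4p'
python3 -m inch '[[[0,0,0.15],0],[[0,0,0.3],0],[[0,0,0.4],0],[[0,0,0.4],0],[[0,0,0.4],0]]' | sed -n '2p;4p'
```

```text
tcp_pos: [0.4954, -0.18, 0.0711]
ft_force: [1.0, 0.7, 1.9]
tcp_pos: [0.4954, -0.18, 0.0674]
ft_force: [1.2, 1.5, 3.0]
```

```bash
python3 -m inch '[[[0,0,0.1],0],[[0,0,0.2],0],[[0,0,0.2],0],[[0,0,0.2],0],[[0,0,0.2],0]]' | sed -n '2p;4p'
python3 -m inch '[[[0,0,0.1],0],[[0,0,0.15],0],[[0,0,0.15],0],[[0,0,0.15],0],[[0,0,0.15],0]]' | sed -n '2p;4p'
```

```text
tcp_pos: [0.4955, -0.1801, 0.0659]
ft_force: [-0.7, 2.2, 15.4]
tcp_pos: [0.4955, -0.1801, 0.0653]
ft_force: [-7.1, 4.3, 39.9]
```

The key is bottomed out: z is 0.0653 and the force rises steeply. I release, retreat and check.

```bash
python3 -m inch '[[[0,0,-1],0],[[0,0,-3],0],[[0,0,-6],0],[[0,0,-10],0],[[0,0,-14],0]]' | sed -n '2p;4p'
python3 -m inch '[[[2,0,-3],0],[[5,0,-5],0],[[8,0,-5],0],[[8,0,-5],0],[[8,0,-5],0]]' | sed -n '1,2p;4p'
python3 - <<'E'
from plant import read_camera
import cv2
a=read_camera('scene')[130:270,150:320];b=read_camera('side')[140:280,210:350]
cv2.imwrite('pics/p6.png',cv2.resize(cv2.hconcat([a,b]),None,fx=2.5,fy=2.5))
E
```

```text
tcp_pos: [0.4942, -0.1797, 0.2046]
ft_force: [1.0, -0.2, -0.5]
time: 12.63
tcp_pos: [0.4171, -0.1579, 0.2542]
ft_force: [1.2, -0.4, 0.4]
```

View pics/p6.png

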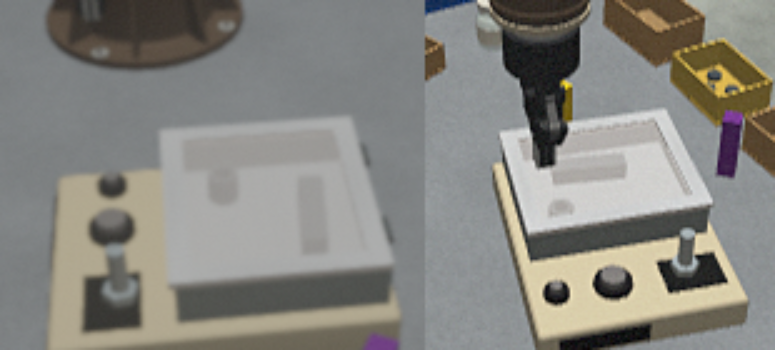

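The cover is shut, both keys are up, the bolt and sleeve stand, the bar lies flat, and the arm touches nothing. Handing in.

```bash
python3 -c "from plant import order;print(order.hand_in())"
```

```text
the job is handed in; nothing more can be done
None
```

I pushed the bar flat on the pan, pushed the cover shut over it, pressed the large key fully down and let it come up, then handed in at about 12.7 s; the last picture shows the sleeve and bolt standing and both keys up, but the hand-in returned no verdict.

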